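# Stop-button check on the bench sieve shaker

## Task

Check the stop button of the bench sieve shaker and start it again, using only the fingertips or the outside of the fingers: press the big three-eared mushroom button straight down until it latches in, then push an ear round clockwise (seen from above) until the button pops back up, and let it spring back; last, press the small round start button beside it fully in and let go. Do not grip or lift anything, do not shove the shaker about, and leave the things standing around it where they are.

Things in the scene. Friction and masses are not known exactly. Their poses are not given: they have to be found in the camera images.
- shaker: Bench sieve shaker, loose on the bench, about 3 kg: grey housing 250 (x) x 200 (y) mm, flat top panel 60 mm above the bench. Origin: centre of its underside; z up; controls on its -x half, yaw up to 0.5 either way. A closed brass sieve, 104 mm across, stands at own x +55 mm; its knob ends 116 mm above the bench. Own x, y of the stop button's axis: -60, +35 mm; of the start button's: -60, -65 mm.
- stop_top (a point): Top centre of the black mushroom stop button, 108 mm above the bench when out, 100 when latched. Head: dome 52 mm across with three rounded ears, 120 degrees apart, each 18 mm wide, 16 mm thick (z), reaching 52 mm from the axis, one towards the shaker's +y when not twisted. Undersides of dome and ears lie 24 mm below this point. A finger can go down between two ears.
- stop_ear (a point): Point on the upper face of the ear that points to the shaker's +y side, 43 mm from the button's axis, at the middle of the ear's rounded end (radius 9 mm); 8 mm below stop_top. It turns and sinks with the head.
- stop_press (a joint): How far the stop button is pressed in, m: 0 out, 0.008 fully in. It takes about 8 N; past the middle (0.004) it snaps in and stays latched with nothing touching it, else it snaps out again.
- stop_twist (a joint): Twist of the stop button's head, rad: 0 at rest, grows as the head turns clockwise seen from above, stop at 1.0. A light spring (up to about 0.06 N m) turns it back when it is let go. With the button latched in, twisting raises it 5.5 mm per rad; at about 0.7 to 0.8 it snaps out. Twist it before pressing and it cannot be pressed in fully.
- start_top (a point): Centre of the top of the start button: a plain flat-topped black button of 28 mm diameter in a low collar, 72 mm above the bench, 100 mm from the stop button's axis.
- start_press (a joint): How far the start button is pressed in, m: 0 out, 0.005 fully in (4.5 N); it springs out when let go.
- vial: Small specimen vial, 20 mm diameter, 51 mm high, standing loose near the left (+y) side of the shaker; origin at its underside. Leave alone.
- rubber_block: Eraser in a card sleeve, 20 x 42 mm, 12 mm high, lying loose near the right (-y) side of the shaker; origin at its underside. Leave alone.
- brass_weight: Small brass balance weight, 22 mm diameter, 22 mm high, loose near the left side of the shaker; origin at its underside. Leave alone.
- jar: Glue jar with a screw cap, 59 mm diameter, 74 mm high, loose near the right side of the shaker; origin at its underside. Leave alone.

How it is judged:
On the way, in this order (a step that is already met when the one before it is completed fails the run):
1. the stop button is pressed fully in, not twisted (value of joint stop_press above 0.0065 m and value of joint stop_twist below 0.2 rad), for 0.2 s.
2. its head is twisted clockwise to the release (value of joint stop_twist above 0.5 rad), for 0.05 s.
3. the button is out again and its head has sprung back (value of joint stop_press below 0.002 m and value of joint stop_twist below 0.15 rad), for 0.2 s.
4. the start button is pressed in (value of joint start_press above 0.0038 m), for 0.05 s.
At the end, for the whole second after the job is handed in: The stop button is out (within 2 mm) and twisted by less than 0.15 rad, the start button is out (within 1.5 mm); the shaker stands still and level within 20 mm of where it was; vial (upright), eraser, brass weight and jar lie within 20 mm of where they were (all of step 3 and value of joint start_press below 0.0015 m and distance of each of shaker, vial, rubber_block, brass_weight, jar from where it was at the start of the episode below 0.02 m and angle between shaker's own z axis and vertical below 0.03 rad and linear speed of shaker below 0.01 m/s and angle between vial's own z axis and vertical below 0.2 rad); the robot touches nothing.
It fails at once if the start button is pressed while the stop button is in (value of joint start_press above 0.003 m and value of joint stop_press above 0.005 m).
It fails at once if the shaker is lifted, tipped or shoved away (height (world z) of shaker above 0.006 m or angle between shaker's own z axis and vertical above 0.06 rad or distance of shaker from where it was at the start of the episode above 0.03 m).
It fails at once if the button or the shaker is gripped or pushed with more than 35 N (contact force between the fingers and shaker above 35 N).
It fails at once if the vial, eraser, brass weight or jar is disturbed or lifted (distance of any of vial, rubber_block, brass_weight, jar from where it was at the start of the episode above 0.03 m).
It also fails if it takes over 51 s, if anything falls off the work surface, if the arm or the gripper's body presses on something with over 40 N, if the wrist force passes 120 N, or if a joint passes its speed limit or range.

## Robot

A 6-joint arm with a two-finger parallel gripper is mounted at the origin on a cart in front of the work surface, level with it; the furniture and walls round the work are solid. World frame = base frame: x ahead of the robot, y to its left, z up, the work surface at z = 0. Lengths are in m, angles in rad, forces in N, time in s.
With the tool pointing down it reaches from about 0.225 to 0.875 m from the base axis. Payload 3.4 kg.
Tool frame: the origin (TCP) lies at the very end of the fingers, on their centre line; the grasp point (between the pads) lies 19 mm behind it (manip.pinch_z is the distance from the TCP to the grasp point, in m); z points along the fingers, y is the line along which they close (so a half turn about z gives the same grasp; the last joint's range is limited). The gripper opens to 85 mm and grips with 20 to 120 N. Pads are 22 mm wide; open, the fingers measure 114 mm over their backs; the gripper's body (76 mm by 85 mm) begins 54 mm behind the grasp point. The pads swing forward as they close: fully open they stand 13 mm farther back than shut.
Start: joints at [-1.392, 0.276, 1.505, -0, 1.361, -0.121], TCP at [0.17, -0.549, 0.231] pointing down, gripper open.
Joint ranges: [-2.89, 2.89], [-0.75, 2.08], [0.22, 2.7], [-1.18, 4.32], [0.11, 2.71], [-2.7, 2.7]. Speed limits (rad/s): [2.57, 2.57, 3.14, 3.14, 3.14, 3.14].

## Interface

Orientations are given as a unit quaternion [w, x, y, z].
In Python, from rig import manip gives the robot as it stands. The module is installed in compiled form; this text tells all that it offers.
- The arm moves only by the shell command python3 -m jog 'ROWS' [FORCE]. ROWS is JSON, a list of rows, each an object of numbers: "dx", "dy", "dz": the shift along the tool's x, y, z each as a share of 25 cm, from -1 to 1; "ax", "ay", "az": the turn, a rotation vector about the tool's x, y, z each as a share of 90 degrees, from -1 to 1; "grip": the opening, from -1 (shut) to 1 (fully open), so that 0 is half open. A call has 1 to 5 rows; each row is the pose to reach, as a shift and turn from the pose commanded when the call began, along the tool's axes at that moment; what a row does not reach only later rows make up. A row lasts 1/12 s, in which the tool goes at most 41.7 mm and 7.16 degrees, less where a joint would pass 70% of its speed; a pose out of reach is approached as far as the arm can. A call with a number of a shift or a turn outside -1 to 1 is refused whole. A call with a gripper value outside its range is refused whole. The fingers move at their own pace and stop on an object; FORCE is the grip in N (left out, the last holds). Time passes only in rows, so rows that repeat a pose let the fingers close. It gives the time, the measured TCP pose, the force, the opening and the grip force at its end, in the units of the state.
- manip.get_state(): the state, without advancing time (a new reading comes with each control period).
- manip.get_image(name): name is "scene" or "top"; returns a dict with "img" (400x640x3 uint8, red, green, blue), "mtx" (3x3 intrinsics, pixels), "k1" (the pictures are not rectified: a ray, as slopes to the right and down, at radius r is drawn at 1 + k1 r^2 times it, then the intrinsics apply), "world_to_cam" (4x4, takes a point from world to camera coordinates). Camera axes: x right, y down, z forward; pixel columns grow to the right and rows downward; lengths in m; the calibration is good to about 2 mm. A picture is of the moment at which its call begins. There is no depth.
- manip.sign_off(): hands the job in; it is judged then, once.
The state is a dict: "clock": time; "qpos": joint angles; "qd": joint speeds; "effort": joint torques, N m; "position": TCP position; "ee_rot": TCP orientation; "contact_force": force on the tool from outside, world axes, zero at the start; "moment": the same for the moment, N m; "width": finger opening in m; "gripper_force": force on a finger pad.
Only numpy, scipy, OpenCV 4.12 (cv2) and the standard library are available. Lean on these libraries where they do the work, as an engineer would, in place of code of your own. Each camera call takes 0.05 s, during which the arm holds its last target. There are 200 camera calls.

## Working session

There is one attempt and no reset: what is moved stays moved. The work goes in short steps, Python scripts to look and compute and a shell command to move; the robot and the scene stay as the last step left them, time stands still between calls to the robot, and variables do not carry over. Pictures are saved under pics/ and viewed, at most 10 in all, crops included, and the job is handed in when it is done.

```bash
mkdir -p pics; cat > h.py <<'E'
import numpy as np, cv2
from rig import manip
def get(n,f):
    d=manip.get_image(n); cv2.imwrite(f,d["img"][:,:,::-1]); np.savez(f+".npz",**{k:d[k] for k in("img","mtx","k1","world_to_cam")}); return d
def ray(d,u,v):
    K=d["mtx"]; k=float(d["k1"]); c=cv2.undistortPoints(np.array([[[u,v]]],float),K,np.array([k,0,0,0]))[0,0]
    W=d["world_to_cam"]; R=W[:3,:3]; o=-R.T@W[:3,3]; return o,R.T@np.array([c[0],c[1],1.])
def onz(d,u,v,z):
    o,r=ray(d,u,v); return o+r*(z-o[2])/r[2]
def proj(d,p):
    W=d["world_to_cam"]; q=W[:3,:3]@np.asarray(p)+W[:3,3]; s=q[:2]/q[2]; s=s*(1+float(d["k1"])*(s@s)); K=d["mtx"]; return (K[:2,:2]@s+K[:2,2]).round(1)
E
python3 - <<'E'
from h import *
for n in("top","scene"):
    d=get(n,f"pics/{n}0.png"); o,_=ray(d,320,200); print(n,o.round(3),d["k1"],d["mtx"][0,0])
s=manip.get_state(); print(s)
E
```

```text
top [0.44  0.06  1.159] -0.11470011591475243 457.8337631464006
scene [-0.128  0.567  0.506] -0.15369367126517725 492.7804583305295
{'clock': 0.1, 'qpos': array([-1.39198672e+00,  2.76541172e-01,  1.50598183e+00,  8.53089276e-06,
        1.36068225e+00, -1.21030793e-01]), 'qd': array([-0.00026723, -0.00302233, -0.00247574, -0.00114939, -0.0004862 ,
       -0.00144106]), 'effort': array([ 5.90667150e-04, -4.17700016e+01, -2.46404761e+01, -2.78833013e-04,
        5.75378275e-03, -1.31569539e-06]), 'position': array([ 0.16973668, -0.54890541,  0.23053067]), 'ee_rot': array([-8.06083550e-04,  9.88782812e-01,  1.49358295e-01, -1.91210958e-05]), 'contact_force': array([ 0.80052318, -0.66325254,  0.08428868]), 'moment': array([ 0.02592052,  0.00670882, -0.00191012]), 'gripper_force': 0.0, 'width': 0.08540024722981343}
```

View pics/top0.png

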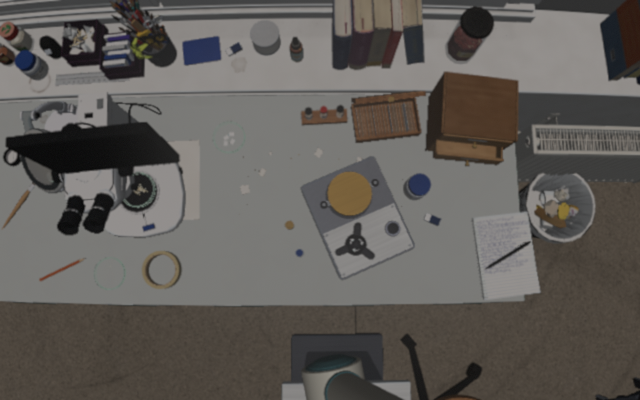

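View pics/scene0.png

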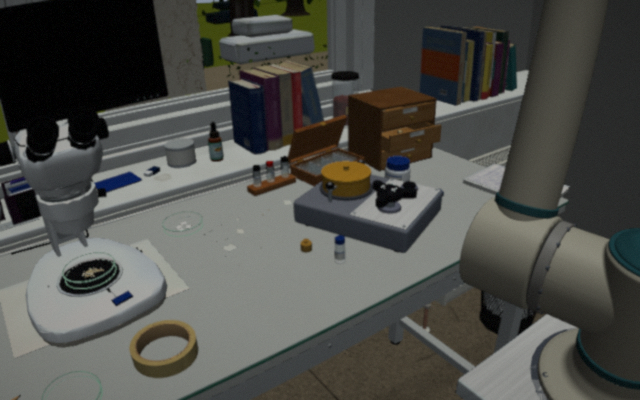

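Top view: shaker with corners near (302,187), (375,158), (413,245) and (345,277). The stop button is at about (355,242), the start button at (392,228), and the sieve at (350,194). The vial is at (299,253), the brass weight at (290,225), the jar at (419,186) and the eraser at (432,219). The scene view agrees.

```bash
python3 - <<'E'
from h import *
d=dict(np.load("pics/top0.png.npz")); g=d["img"].astype(int)
c=d["img"][150:285,280:445,::-1]; cv2.imwrite("pics/crop0.png",cv2.resize(c,None,fx=4.5,fy=4.5,interpolation=cv2.INTER_CUBIC))
m=(g.max(2)<62).astype(np.uint8); m[:215]=0;m[270:]=0;m[:,:325]=0;m[:,405:]=0
n,l,s,ce=cv2.connectedComponentsWithStats(m)
for i in range(1,n):
    if s[i,4]>15: print(s[i],ce[i].round(1),onz(d,*ce[i],0.098).round(4),onz(d,*ce[i],0.072).round(4))
for nm,p,z in(("sieve",(350,194),.1),("vial",(299,253),.05),("weight",(290,225),.022),("jar",(419,186),.074),("eraser",(432,219),.012)): print(nm,onz(d,*p,z).round(3))
for p in((302,187),(375,158),(413,245),(345,277)): print(onz(d,*p,.06).round(3))
E
```

```text
[340 215  15   3  18] [346.8 215.9] [ 0.5536 -0.0028  0.098 ] [ 0.5564 -0.0044  0.072 ]
[336 223  38  35 452] [355.4 244.3] [ 0.4875 -0.0219  0.098 ] [ 0.4886 -0.0239  0.072 ]
[388 223  10  10  80] [392.6 227.8] [ 0.525  -0.1093  0.098 ] [ 0.5271 -0.1135  0.072 ]
sieve [ 0.605 -0.011  0.1  ]
vial [0.47  0.111 0.05 ]
weight [0.54  0.135 0.022]
jar [ 0.628 -0.181  0.074]
eraser [ 0.553 -0.225  0.012]
[0.629 0.103 0.06 ]
[ 0.701 -0.077  0.06 ]
[ 0.486 -0.164  0.06 ]
[0.412 0.001 0.06 ]
```

View pics/crop0.png

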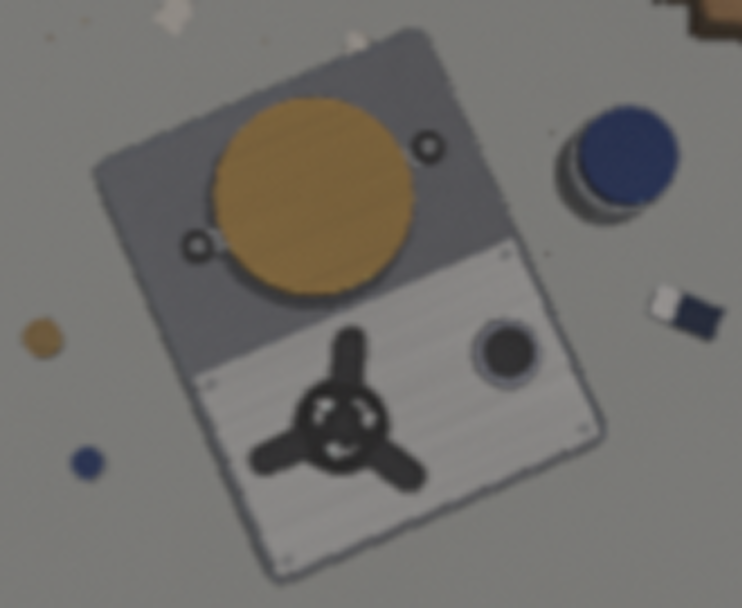

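Stop axis is at about (0.4875, -0.022) and start at (0.527, -0.1135). They are 99.7 mm apart (100 expected), which gives a shaker yaw of about 0.407. The crop confirms the ear at world angle 113°. I'll write a helper that works out shifts in jog units, then shut the fingers and approach.

```bash
cat > go.py <<'E'
# usage: go.py ox oy z : offset from stop axis in shaker axes (mm), TCP z (mm) -> jog shares
import sys; from h import *
from scipy.spatial.transform import Rotation as Ro
S=np.array([.4875,-.022]); Y=.407
s=manip.get_state(); q=s["ee_rot"]; R=Ro.from_quat([q[1],q[2],q[3],q[0]])
c,n=np.cos(Y),np.sin(Y)
def to(ox,oy,z):
    t=np.array([*(S+np.array([[c,-n],[n,c]])@[ox/1e3,oy/1e3]),z/1e3]); return (R.inv().apply(t-s["position"])/.25).round(4)
want=Ro.from_euler("z",Y)*Ro.from_euler("x",np.pi)
print("turn",((R.inv()*want).as_rotvec()/(np.pi/2)).round(3),"t",s["clock"],"F",s["contact_force"].round(1))
o=np.array([[c,n],[-n,c]])@(s["position"][:2]-S)*1e3; print("own mm",o.round(1),"z",(s["position"][2]*1e3).round(1))
a=list(map(float,sys.argv[1:]))
for i in range(0,len(a),3): print(a[i:i+3],to(*a[i:i+3]))
E
python3 -m jog '[{"dx":0.918,"dy":-0.82,"grip":-1},{"dx":0.918,"dy":-0.82,"grip":-1},{"dx":0.918,"dy":-0.82,"grip":-1},{"dx":0.918,"dy":-0.82,"grip":-1},{"dx":0.918,"dy":-0.82,"grip":-1}]'
python3 go.py 0 0 180
```

```text
turn [-0.001 -0.    -0.068] t 0.1 F [ 0.8 -0.7  0.1]
own mm [-500.4 -358.1] z 230.5
[0.0, 0.0, 180.0] [ 1.8368 -1.6378  0.2051]schema error: expected keys dx, dy, dz, ax, ay, az, grip
```

```bash

python3 -m jog '[{"dx":0.918,"dy":-0.82,"dz":0,"ax":0,"ay":0,"az":-0.068,"grip":-1},{"dx":0.918,"dy":-0.82,"dz":0,"ax":0,"ay":0,"az":-0.068,"grip":-1},{"dx":0.918,"dy":-0.82,"dz":0,"ax":0,"ay":0,"az":-0.068,"grip":-1},{"dx":0.918,"dy":-0.82,"dz":0,"ax":0,"ay":0,"az":-0.068,"grip":-1},{"dx":0.918,"dy":-0.82,"dz":0,"ax":0,"ay":0,"az":-0.068,"grip":-1}]'
python3 go.py 0 0 180
```

```text
clock: 0.52
position: [0.2776, -0.3689, 0.2309]
ee_rot: [-0.0, 0.98, 0.201, 0.0]
contact_force: [1.1, -0.6, 0.8]
width: 0.0258
gripper_force: 0.0
turn [-0.001 -0.    -0.001] t 0.5167 F [ 1.1 -0.6  0.8]
own mm [-330.1 -235.5] z 230.9
[0.0, 0.0, 180.0] [ 1.3188 -0.9439  0.2044]
```

```bash

python3 -m jog '[{"dx":1,"dy":-0.71,"dz":0,"ax":0,"ay":0,"az":0,"grip":-1},{"dx":1,"dy":-0.71,"dz":0,"ax":0,"ay":0,"az":0,"grip":-1},{"dx":1,"dy":-0.71,"dz":0,"ax":0,"ay":0,"az":0,"grip":-1},{"dx":1,"dy":-0.71,"dz":0,"ax":0,"ay":0,"az":0,"grip":-1},{"dx":1,"dy":-0.71,"dz":0,"ax":0,"ay":0,"az":0,"grip":-1}]'
python3 go.py 0 0 180
```

```text
clock: 0.93
position: [0.3859, -0.1909, 0.2312]
ee_rot: [0.0, 0.979, 0.202, -0.0]
contact_force: [0.5, -0.8, 0.0]
width: 0.0001
gripper_force: 0.0
turn [ 0.     0.    -0.001] t 0.9333 F [ 0.5 -0.8  0. ]
own mm [-160.2 -114.9] z 231.2
[0.0, 0.0, 180.0] [ 0.6402 -0.4601  0.2047]
```

```bash

python3 -m jog '[{"dx":0.62,"dy":-0.45,"dz":0.2,"ax":0,"ay":0,"az":0,"grip":-1},{"dx":0.62,"dy":-0.45,"dz":0.2,"ax":0,"ay":0,"az":0,"grip":-1},{"dx":0.62,"dy":-0.45,"dz":0.2,"ax":0,"ay":0,"az":0,"grip":-1},{"dx":0.62,"dy":-0.45,"dz":0.2,"ax":0,"ay":0,"az":0,"grip":-1},{"dx":0.62,"dy":-0.45,"dz":0.2,"ax":0,"ay":0,"az":0,"grip":-1}]'
python3 go.py 0 0 140
python3 -m jog '[{"dx":0,"dy":0,"dz":0,"ax":0,"ay":0,"az":0,"grip":-1},{"dx":0,"dy":0,"dz":0,"ax":0,"ay":0,"az":0,"grip":-1}]' >/dev/null
python3 go.py 0 0 140
```

```text
clock: 1.35
position: [0.484, -0.0253, 0.1803]
ee_rot: [-0.001, 0.979, 0.203, -0.0]
contact_force: [0.9, -0.4, -0.1]
width: 0.0003
gripper_force: 0.0
turn [-0.001  0.     0.001] t 1.35 F [ 0.9 -0.4 -0.1]
own mm [-4.5 -1.6] z 180.3
[0.0, 0.0, 140.0] [ 0.0181 -0.0063  0.161 ]
turn [-0.001  0.001  0.002] t 1.5167 F [-0.4 -0.8  0.7]
own mm [-5.9 -2.8] z 180.3
[0.0, 0.0, 140.0] [ 0.0239 -0.0111  0.1612]
```

```bash

python3 -m jog '[{"dx":0.024,"dy":-0.01,"dz":0.1,"ax":0,"ay":0,"az":0,"grip":-1},{"dx":0.024,"dy":-0.01,"dz":0.2,"ax":0,"ay":0,"az":0,"grip":-1},{"dx":0.024,"dy":-0.01,"dz":0.2,"ax":0,"ay":0,"az":0,"grip":-1},{"dx":0.024,"dy":-0.01,"dz":0.2,"ax":0,"ay":0,"az":0,"grip":-1}]'
python3 go.py 0 0 108
python3 - <<'E'
from h import *
d=get("scene","pics/s1.png"); u,v=346,165
p=lambda x:[proj(d,x)]
c,n=np.cos(.407),np.sin(.407)
im=cv2.resize(d["img"][150:260,290:450,::-1],None,fx=5,fy=5,interpolation=cv2.INTER_CUBIC)
R=np.array([[c,-n],[n,c]]); S=np.array([.4875,-.022])
for ox,oy,z in((0,0,108),(0,43,100),(0,-100,72),(-37.2,-21.5,100),(37.2,-21.5,100)):
    q=proj(d,[*(S+R@[ox/1e3,oy/1e3]),z/1e3]); print(q); cv2.circle(im,tuple(((q-[290,150])*5+2).astype(int)),4,(0,0,255),1)
cv2.imwrite("pics/s1c.png",im)
E
```

```text
clock: 1.85
position: [0.4865, -0.0246, 0.1308]
ee_rot: [-0.0, 0.98, 0.201, -0.002]
contact_force: [0.3, -0.2, -0.3]
width: 0.0001
gripper_force: 0.0
turn [-0.001  0.002 -0.001] t 1.85 F [ 0.3 -0.2 -0.3]
own mm [-1.9 -2. ] z 130.8
[0.0, 0.0, 108.0] [ 0.0079 -0.0078  0.0911]
[391.3 184.1]
[381.5 196.8]
[410.1 181.8]
[413.6 187.7]
[378.3 179.9]
```

View pics/s1c.png

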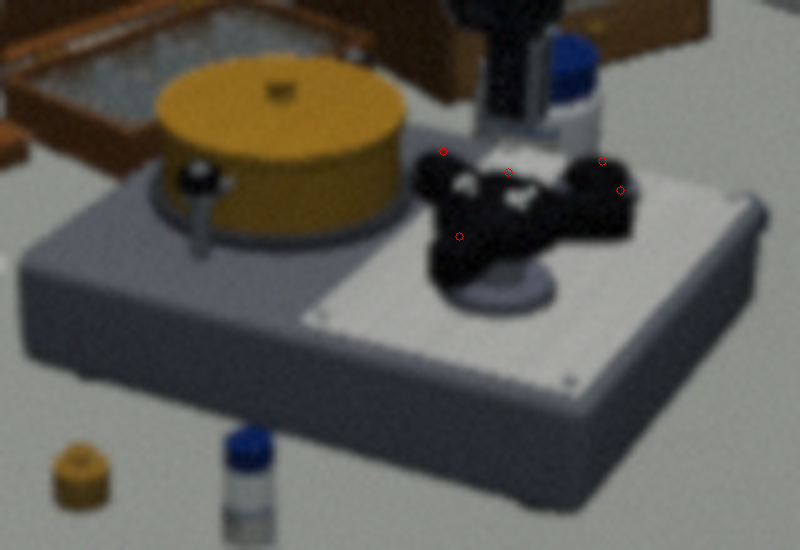

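The scene view confirms the model points on the dome and ears to within about 2 mm (dome at about (391,184)), with the fingers over the dome. Now I'll press.

```bash

python3 -m jog '[{"dx":0.008,"dy":-0.008,"dz":0.04,"ax":0,"ay":0,"az":0,"grip":-1},{"dx":0.008,"dy":-0.008,"dz":0.08,"ax":0,"ay":0,"az":0,"grip":-1},{"dx":0.008,"dy":-0.008,"dz":0.095,"ax":0,"ay":0,"az":0,"grip":-1},{"dx":0.008,"dy":-0.008,"dz":0.105,"ax":0,"ay":0,"az":0,"grip":-1},{"dx":0.008,"dy":-0.008,"dz":0.105,"ax":0,"ay":0,"az":0,"grip":-1}]'
python3 go.py 0 0 100
```

```text
clock: 2.32
position: [0.4891, -0.0212, 0.1051]
ee_rot: [0.0, 0.979, 0.202, 0.0]
contact_force: [-1.1, -0.2, -0.2]
width: 0.0003
gripper_force: 0.0
turn [ 0. -0. -0.] t 2.3167 F [-1.1 -0.2 -0.2]
own mm [1.8 0.1] z 105.1
[0.0, 0.0, 100.0] [-0.0072  0.0005  0.0206]
```

```bash

python3 -m jog '[{"dx":-0.005,"dy":0,"dz":0.008,"ax":0,"ay":0,"az":0,"grip":-1},{"dx":-0.005,"dy":0,"dz":0.012,"ax":0,"ay":0,"az":0,"grip":-1}]'
python3 -m jog '[{"dx":0,"dy":0,"dz":0.006,"ax":0,"ay":0,"az":0,"grip":-1},{"dx":0,"dy":0,"dz":0.008,"ax":0,"ay":0,"az":0,"grip":-1}]'
python3 go.py 0 0 100
```

```text
clock: 2.48
position: [0.4884, -0.0217, 0.1026]
ee_rot: [0.0, 0.979, 0.202, 0.001]
contact_force: [-0.7, -0.2, 4.8]
width: 0.0002
gripper_force: 2.0
clock: 2.65
position: [0.4878, -0.0215, 0.1]
ee_rot: [0.0, 0.979, 0.202, -0.0]
contact_force: [-0.8, 0.3, 0.7]
width: 0.0001
gripper_force: 0.0
turn [ 0.  0. -0.] t 2.65 F [-0.8  0.3  0.7]
own mm [0.5 0.3] z 100.0
[0.0, 0.0, 100.0] [-0.0018  0.0013 -0.0001]
```

```bash

python3 -m jog '[{"dx":0,"dy":0,"dz":0.006,"ax":0,"ay":0,"az":0,"grip":-1},{"dx":0,"dy":0,"dz":0.008,"ax":0,"ay":0,"az":0,"grip":-1},{"dx":0,"dy":0,"dz":0.008,"ax":0,"ay":0,"az":0,"grip":-1}]'
```

```text
clock: 2.9
position: [0.488, -0.0215, 0.0994]
ee_rot: [0.0, 0.979, 0.202, 0.0]
contact_force: [-3.4, 0.5, 10.6]
width: 0.0001
gripper_force: 5.3
```

```bash

python3 -m jog '[{"dx":0,"dy":0,"dz":-0.06,"ax":0,"ay":0,"az":0,"grip":-1},{"dx":0,"dy":0,"dz":-0.11,"ax":0,"ay":0,"az":0,"grip":-1},{"dx":0,"dy":0,"dz":-0.11,"ax":0,"ay":0,"az":0,"grip":-1},{"dx":0,"dy":0,"dz":-0.11,"ax":0,"ay":0,"az":0,"grip":-1}]'
python3 go.py -32 46 125 -32 46 79
python3 - <<'E'
from h import *
d=get("scene","pics/s2.png")
cv2.imwrite("pics/s2c.png",cv2.resize(d["img"][120:230,320:480,::-1],None,fx=5,fy=5,interpolation=cv2.INTER_CUBIC))
E
```

```text
clock: 3.23
position: [0.4882, -0.0216, 0.1258]
ee_rot: [0.0, 0.979, 0.202, 0.001]
contact_force: [-0.1, -0.1, -0.0]
width: -0.0001
gripper_force: 0.0
turn [ 0.    -0.001 -0.   ] t 3.2333 F [-0.1 -0.1 -0. ]
own mm [0.8 0.1] z 125.8
[-32.0, 46.0, 125.0] [-0.1314 -0.1835  0.0028]
[-32.0, 46.0, 79.0] [-0.1316 -0.1837  0.1868]
```

View pics/s2c.png

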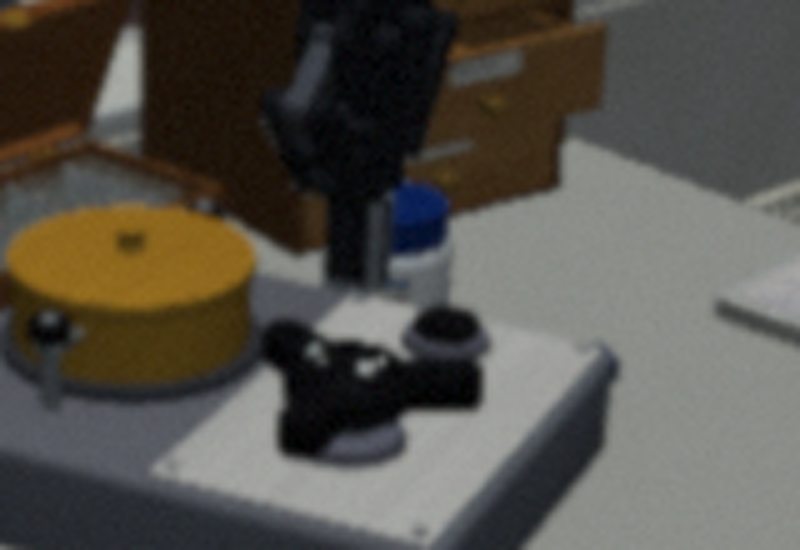

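The head sits visibly lower at crop (345,385) and shows no stem, so it has latched and is untwisted. Next I'll move over the gap.

```bash

python3 -m jog '[{"dx":-0.132,"dy":-0.184,"dz":0,"ax":0,"ay":0,"az":0,"grip":-1},{"dx":-0.132,"dy":-0.184,"dz":0,"ax":0,"ay":0,"az":0,"grip":-1},{"dx":-0.132,"dy":-0.184,"dz":0,"ax":0,"ay":0,"az":0,"grip":-1},{"dx":-0.132,"dy":-0.184,"dz":0.09,"ax":0,"ay":0,"az":0,"grip":-1},{"dx":-0.132,"dy":-0.184,"dz":0.09,"ax":0,"ay":0,"az":0,"grip":-1}]'
python3 go.py -32 46 79
```

```text
clock: 3.7
position: [0.4371, 0.008, 0.1005]
ee_rot: [-0.001, 0.979, 0.202, -0.002]
contact_force: [-1.2, 0.3, 0.1]
width: -0.0005
gripper_force: 0.0
turn [-0.002  0.003  0.   ] t 3.7 F [-1.2  0.3  0.1]
own mm [-34.4  47.5] z 100.5
[-32.0, 46.0, 79.0] [0.0099 0.0061 0.0861]
```

```bash

python3 -m jog '[{"dx":0.006,"dy":0.006,"dz":0.04,"ax":0,"ay":0,"az":0,"grip":-1},{"dx":0.006,"dy":0.006,"dz":0.086,"ax":0,"ay":0,"az":0,"grip":-1},{"dx":0.006,"dy":0.006,"dz":0.086,"ax":0,"ay":0,"az":0,"grip":-1},{"dx":0.006,"dy":0.006,"dz":0.086,"ax":0,"ay":0,"az":0,"grip":-1}]'
python3 go.py -18 45 79 9 45 79
python3 - <<'E'
from h import *
d=get("scene","pics/s3.png")
cv2.imwrite("pics/s3c.png",cv2.resize(d["img"][120:230,320:480,::-1],None,fx=5,fy=5,interpolation=cv2.INTER_CUBIC))
E
```

```text
clock: 4.03
position: [0.4411, 0.0068, 0.0812]
ee_rot: [-0.0, 0.979, 0.202, -0.001]
contact_force: [-0.3, 0.6, 0.5]
width: 0.0001
gripper_force: 0.0
turn [-0.001  0.001 -0.   ] t 4.0333 F [-0.3  0.6  0.5]
own mm [-31.2  44.8] z 81.2
[-18.0, 45.0, 79.0] [ 0.0528 -0.0009  0.0087]
[9.0, 45.0, 79.0] [ 0.1608 -0.0009  0.0085]
```

View pics/s3c.png

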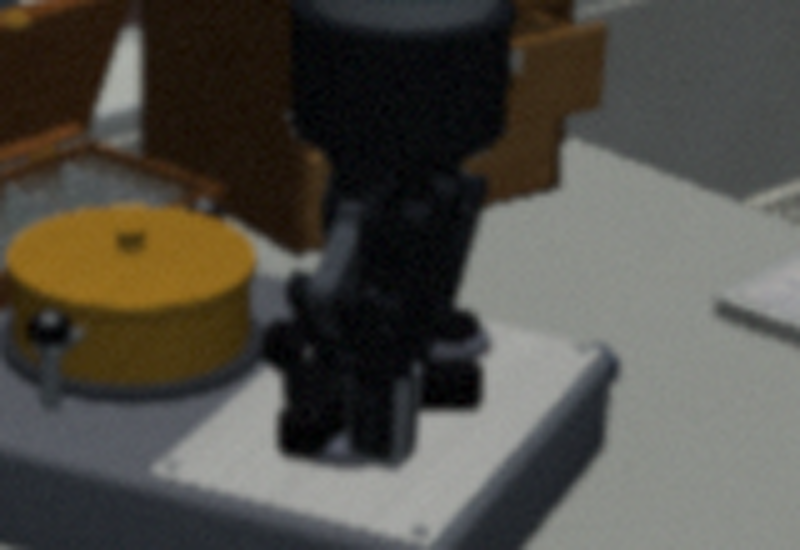

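The fingers stand in the gap (crop x 350–415), beside the +y ear (crop x 280–340). Now I'll push along the shaker's +x.

```bash

python3 -m jog '[{"dx":0.02,"dy":0,"dz":0.008,"ax":0,"ay":0,"az":0,"grip":-1},{"dx":0.04,"dy":0,"dz":0.008,"ax":0,"ay":0,"az":0,"grip":-1},{"dx":0.055,"dy":0,"dz":0.008,"ax":0,"ay":0,"az":0,"grip":-1},{"dx":0.07,"dy":0,"dz":0.008,"ax":0,"ay":0,"az":0,"grip":-1},{"dx":0.08,"dy":0,"dz":0.008,"ax":0,"ay":0,"az":0,"grip":-1}]'
python3 -m jog '[{"dx":0.015,"dy":0,"dz":0,"ax":0,"ay":0,"az":0,"grip":-1},{"dx":0.03,"dy":0,"dz":0,"ax":0,"ay":0,"az":0,"grip":-1},{"dx":0.045,"dy":0,"dz":0,"ax":0,"ay":0,"az":0,"grip":-1},{"dx":0.055,"dy":0,"dz":0,"ax":0,"ay":0,"az":0,"grip":-1}]'
python3 go.py 9 45 79
```

```text
clock: 4.5
position: [0.4598, 0.0151, 0.0797]
ee_rot: [-0.0, 0.979, 0.202, -0.0]
contact_force: [-3.1, 0.1, 2.3]
width: -0.0001
gripper_force: 1.0
clock: 4.83
position: [0.473, 0.0203, 0.0795]
ee_rot: [0.0, 0.979, 0.202, 0.0]
contact_force: [-1.2, -1.0, 0.6]
width: -0.0002
gripper_force: 0.6
turn [ 0. -0. -0.] t 4.8333 F [-1.2 -1.   0.6]
own mm [ 3.4 44.6] z 79.5
[9.0, 45.0, 79.0] [ 0.0223 -0.0016  0.0021]
```

```bash

python3 -m jog '[{"dx":0.01,"dy":0,"dz":0,"ax":0,"ay":0,"az":0,"grip":-1},{"dx":0.02,"dy":0,"dz":0,"ax":0,"ay":0,"az":0,"grip":-1},{"dx":0.025,"dy":0,"dz":0,"ax":0,"ay":0,"az":0,"grip":-1}]'
python3 go.py 9 45 79
python3 - <<'E'
from h import *
d=get("scene","pics/s4.png")
cv2.imwrite("pics/s4c.png",cv2.resize(d["img"][120:230,320:480,::-1],None,fx=5,fy=5,interpolation=cv2.INTER_CUBIC))
E
```

```text
clock: 5.08
position: [0.4784, 0.0228, 0.0795]
ee_rot: [0.0, 0.979, 0.202, 0.0]
contact_force: [-1.3, 0.3, -0.6]
width: -0.0002
gripper_force: 0.6
turn [ 0. -0. -0.] t 5.0833 F [-1.3  0.3 -0.6]
own mm [ 9.4 44.8] z 79.5
[9.0, 45.0, 79.0] [-0.0017 -0.0009  0.0019]
```

View pics/s4c.png

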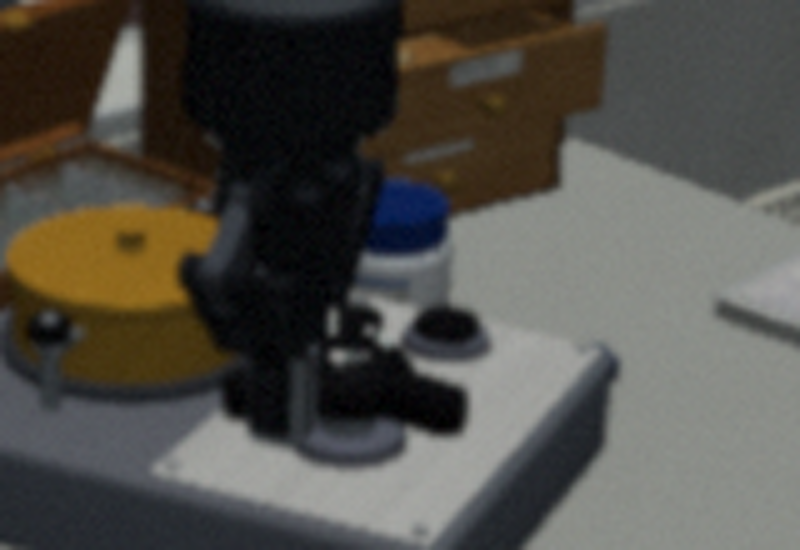

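The head has turned by nearly a gap and the stem and collar show at crop (350,440), so it has probably popped. I'll push 3 mm more to be sure, then back off the way I came.

```bash

python3 -m jog '[{"dx":0.008,"dy":0,"dz":0,"ax":0,"ay":0,"az":0,"grip":-1},{"dx":0.012,"dy":0,"dz":0,"ax":0,"ay":0,"az":0,"grip":-1},{"dx":0.012,"dy":0,"dz":0,"ax":0,"ay":0,"az":0,"grip":-1}]'
python3 -m jog '[{"dx":-0.04,"dy":0,"dz":0,"ax":0,"ay":0,"az":0,"grip":-1},{"dx":-0.08,"dy":0,"dz":0,"ax":0,"ay":0,"az":0,"grip":-1},{"dx":-0.12,"dy":0,"dz":0,"ax":0,"ay":0,"az":0,"grip":-1},{"dx":-0.16,"dy":0,"dz":0,"ax":0,"ay":0,"az":0,"grip":-1},{"dx":-0.185,"dy":0,"dz":0,"ax":0,"ay":0,"az":0,"grip":-1}]'
python3 go.py -34 45 79
python3 -m jog '[{"dx":0,"dy":0,"dz":0,"ax":0,"ay":0,"az":0,"grip":-1},{"dx":0,"dy":0,"dz":-0.1,"ax":0,"ay":0,"az":0,"grip":-1},{"dx":0,"dy":0,"dz":-0.2,"ax":0,"ay":0,"az":0,"grip":-1},{"dx":0,"dy":0,"dz":-0.24,"ax":0,"ay":0,"az":0,"grip":-1},{"dx":0,"dy":0,"dz":-0.24,"ax":0,"ay":0,"az":0,"grip":-1}]'
python3 go.py 0 -100 130
python3 - <<'E'
from h import *
d=get("scene","pics/s5.png")
cv2.imwrite("pics/s5c.png",cv2.resize(d["img"][120:230,320:480,::-1],None,fx=5,fy=5,interpolation=cv2.INTER_CUBIC))
E
```

```text
clock: 5.38
position: [0.4812, 0.0241, 0.0796]
ee_rot: [-0.0, 0.979, 0.202, 0.0]
contact_force: [-0.7, 0.3, 1.0]
width: 0.0
gripper_force: 0.7
clock: 5.8
position: [0.4364, 0.0051, 0.0795]
ee_rot: [0.0, 0.979, 0.202, -0.0]
contact_force: [0.0, 0.6, 0.3]
width: -0.0
gripper_force: 0.0
turn [-0.     0.001 -0.001] t 5.8 F [0.  0.6 0.3]
own mm [-36.2  45.1] z 79.5
[-34.0, 45.0, 79.0] [0.0089 0.0003 0.002 ]
clock: 6.22
position: [0.4408, 0.0052, 0.1421]
ee_rot: [0.001, 0.979, 0.202, 0.003]
contact_force: [-0.4, -0.8, -0.2]
width: -0.0001
gripper_force: 0.0
turn [ 0.002 -0.004 -0.   ] t 6.2167 F [-0.4 -0.8 -0.2]
own mm [-32.1  43.5] z 142.1
[0.0, -100.0, 130.0] [0.1284 0.5736 0.0514]
```

View pics/s5c.png

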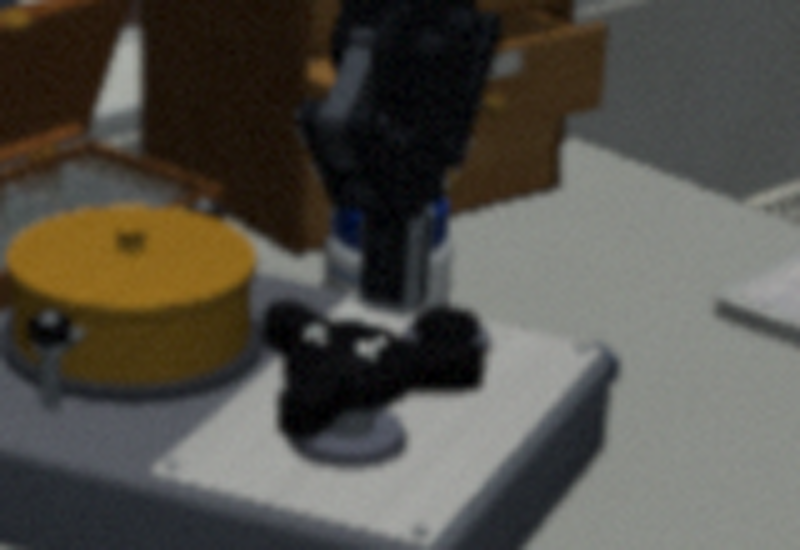

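The button is out again and its head is back at rest (stem visible at crop (360,425), same ear position as at the start). Next is the start button.

```bash

python3 -m jog '[{"dx":0.128,"dy":0.574,"dz":0,"ax":0,"ay":0,"az":0,"grip":-1},{"dx":0.128,"dy":0.574,"dz":0,"ax":0,"ay":0,"az":0,"grip":-1},{"dx":0.128,"dy":0.574,"dz":0,"ax":0,"ay":0,"az":0,"grip":-1},{"dx":0.128,"dy":0.574,"dz":0,"ax":0,"ay":0,"az":0,"grip":-1},{"dx":0.128,"dy":0.574,"dz":0,"ax":0,"ay":0,"az":0,"grip":-1}]'
python3 go.py 0 -100 80
```

```text
clock: 6.68
position: [0.5277, -0.1178, 0.138]
ee_rot: [0.001, 0.98, 0.2, 0.001]
contact_force: [0.4, 0.3, -0.5]
width: -0.0006
gripper_force: 0.0
turn [ 0.002 -0.    -0.002] t 6.6833 F [ 0.4  0.3 -0.5]
own mm [  -1.  -103.9] z 138.0
[0.0, -100.0, 80.0] [ 0.0039 -0.0161  0.232 ]
```

```bash

python3 -m jog '[{"dx":0.002,"dy":-0.005,"dz":0.08,"ax":0,"ay":0,"az":0,"grip":-1},{"dx":0.002,"dy":-0.005,"dz":0.16,"ax":0,"ay":0,"az":0,"grip":-1},{"dx":0.002,"dy":-0.005,"dz":0.22,"ax":0,"ay":0,"az":0,"grip":-1},{"dx":0.002,"dy":-0.005,"dz":0.24,"ax":0,"ay":0,"az":0,"grip":-1},{"dx":0.002,"dy":-0.005,"dz":0.24,"ax":0,"ay":0,"az":0,"grip":-1}]'
python3 go.py 0 -100 67
```

```text
clock: 7.1
position: [0.5223, -0.1111, 0.0773]
ee_rot: [-0.001, 0.979, 0.202, -0.002]
contact_force: [-0.4, 0.4, 0.0]
width: 0.0002
gripper_force: 0.0
turn [-0.002  0.003 -0.   ] t 7.1 F [-0.4  0.4  0. ]
own mm [ -3.3 -95.6] z 77.3
[0.0, -100.0, 67.0] [0.0134 0.0179 0.0411]
```

```bash

python3 -m jog '[{"dx":0.008,"dy":0.012,"dz":0.01,"ax":0,"ay":0,"az":0,"grip":-1},{"dx":0.008,"dy":0.012,"dz":0.01,"ax":0,"ay":0,"az":0,"grip":-1},{"dx":0.008,"dy":0.012,"dz":0.015,"ax":0,"ay":0,"az":0,"grip":-1}]'
python3 go.py 0 -100 67
```

```text
clock: 7.35
position: [0.5285, -0.1144, 0.0767]
ee_rot: [0.001, 0.979, 0.202, 0.001]
contact_force: [-0.5, -0.3, 0.3]
width: -0.0
gripper_force: 0.0
turn [ 0.001 -0.001 -0.   ] t 7.35 F [-0.5 -0.3  0.3]
own mm [   1.1 -101.1] z 76.7
[0.0, -100.0, 67.0] [-0.0044 -0.0046  0.0388]
```

```bash

python3 -m jog '[{"dx":-0.002,"dy":-0.002,"dz":0.012,"ax":0,"ay":0,"az":0,"grip":-1},{"dx":-0.002,"dy":-0.002,"dz":0.024,"ax":0,"ay":0,"az":0,"grip":-1},{"dx":-0.002,"dy":-0.002,"dz":0.034,"ax":0,"ay":0,"az":0,"grip":-1},{"dx":-0.002,"dy":-0.002,"dz":0.036,"ax":0,"ay":0,"az":0,"grip":-1}]'
python3 -m jog '[{"dx":0,"dy":0,"dz":0.004,"ax":0,"ay":0,"az":0,"grip":-1},{"dx":0,"dy":0,"dz":0.004,"ax":0,"ay":0,"az":0,"grip":-1}]'
python3 go.py 0 -100 67
```

```text
clock: 7.68
position: [0.5274, -0.114, 0.0671]
ee_rot: [0.0, 0.979, 0.202, 0.001]
contact_force: [0.7, 0.4, 3.0]
width: -0.0003
gripper_force: 2.2
clock: 7.85
position: [0.5274, -0.114, 0.067]
ee_rot: [0.0, 0.979, 0.202, 0.001]
contact_force: [-1.5, 0.0, 7.8]
width: -0.0001
gripper_force: 4.2
turn [ 0.001 -0.001 -0.   ] t 7.85 F [-1.5  0.   7.8]
own mm [   0.2 -100.3] z 67.0
[0.0, -100.0, 67.0] [-0.0008 -0.0012 -0.0001]
```

It bottomed out at z = 67 mm with 7.8 N, so the start button is fully in. I'll let go and retreat straight up.

```bash

python3 -m jog '[{"dx":0,"dy":0,"dz":0.004,"ax":0,"ay":0,"az":0,"grip":-1},{"dx":0,"dy":0,"dz":-0.1,"ax":0,"ay":0,"az":0,"grip":-1},{"dx":0,"dy":0,"dz":-0.24,"ax":0,"ay":0,"az":0,"grip":-1},{"dx":0,"dy":0,"dz":-0.4,"ax":0,"ay":0,"az":0,"grip":-1},{"dx":0,"dy":0,"dz":-0.4,"ax":0,"ay":0,"az":0,"grip":-1}]'
python3 -m jog '[{"dx":0,"dy":0.4,"dz":-0.2,"ax":0,"ay":0,"az":0,"grip":-1},{"dx":0,"dy":0.4,"dz":-0.2,"ax":0,"ay":0,"az":0,"grip":-1},{"dx":0,"dy":0.4,"dz":-0.2,"ax":0,"ay":0,"az":0,"grip":-1},{"dx":0,"dy":0.4,"dz":-0.2,"ax":0,"ay":0,"az":0,"grip":-1},{"dx":0,"dy":0.4,"dz":-0.2,"ax":0,"ay":0,"az":0,"grip":-1}]'
python3 - <<'E'
from h import *
d=get("scene","pics/s6.png")
cv2.imwrite("pics/s6c.png",cv2.resize(d["img"][120:270,280:480,::-1],None,fx=4,fy=4,interpolation=cv2.INTER_CUBIC))
E
```

```text
clock: 8.27
position: [0.5311, -0.1154, 0.1729]
ee_rot: [0.004, 0.979, 0.202, 0.006]
contact_force: [1.4, -0.0, 0.1]
width: 0.0001
gripper_force: 0.0
clock: 8.68
position: [0.5667, -0.207, 0.2157]
ee_rot: [0.0, 0.98, 0.201, 0.0]
contact_force: [-0.5, 0.4, -1.0]
width: 0.0001
gripper_force: 0.0
```

View pics/s6c.png

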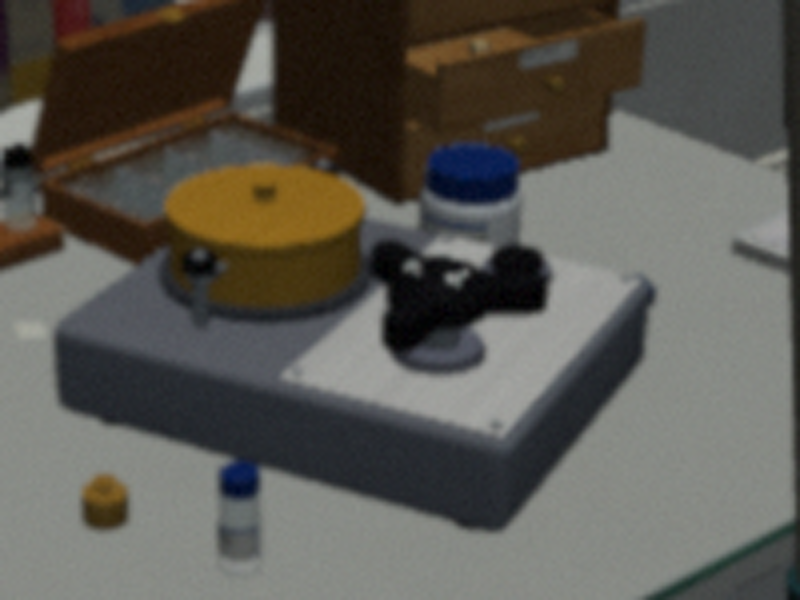

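The stop button is out and untwisted at crop (440,290), the vial, weight and jar are in place, and the arm is clear. I'm handing in.

```bash
python3 -c "
from rig import manip
print(manip.sign_off())"
```

```text
the job is handed in; nothing more can be done
None
```

I pressed the stop button until it latched, twisted it clockwise until it popped out and sprang back, then pressed the start button fully in and let go; the job was handed in with the arm clear at about 9 s, and sign-off returned no verdict.

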